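Check a humidity probe in its calibration cup

ROBOT

A 6-joint arm with a two-finger parallel gripper is mounted at the origin on the work surface. World frame = base frame: x ahead of the robot, y to its left, z up, the work surface at z = 0. Lengths are in mm, angles in rad, forces in N, time in s.
With the tool pointing down it reaches from about 350 to 850 mm from the base axis. Payload 8.1 kg.
Tool frame: the origin (TCP) lies at the very end of the fingers, on their centre line; the grasp point (between the pads) lies 19 mm behind it; z points along the fingers, y is the line along which they close (so a half turn about z gives the same grasp; the last joint's range is limited). The gripper opens to 85 mm and grips with 20 to 120 N. Pads are 22 mm wide; open, the fingers measure 114 mm over their backs; the gripper's body (76 mm by 85 mm) begins 54 mm behind the grasp point. The pads swing forward as they close: fully open they stand 13 mm farther back than shut.
Start: joints at [1.223, 0.13, 1.488, -0, 1.523, -0.085], TCP at [155.849, 579.41, 231.292] pointing down, gripper open.
Joint ranges: [-2.96, 2.96], [-0.89, 2.26], [0.02, 2.5], [-1.34, 4.48], [0, 2.73], [-2.66, 2.66]. Speed limits (rad/s): [2.39, 2.39, 2.79, 3.14, 3.14, 3.14].

INTERFACE

Orientations are given as a unit quaternion [x, y, z, w].
In Python, from workcell import env, camera, camera_model gives the robot as it stands.
- The arm moves only by the tool step_arm, never from a script. Its argument "plan" is one flat list of numbers, 5 for each row, row after row: the gripper's target within -1 to 1 (shut at 1, half-way at 0, fully open at -1), then the shift along the tool's x, y, z each as a share of 0.1 m, from -1 to 1, then the turn about the tool's z as a share of 60 degrees, from -1 to 1. In form: [claw, tx, ty, tz, roll, claw, tx, ty, tz, roll, ...]. A call has exactly 10 rows; each row shifts and turns the commanded pose from where the row before left it, along the tool's axes as they then stand; what a row does not reach is not made up. A row lasts 1/12 s, in which the tool goes at most 41.7 mm and 7.16 degrees, less where a joint would pass 70% of its speed; a pose out of reach is approached as far as the arm can. A call with a number of a shift or a turn outside -1 to 1 is refused whole. A call with a gripper value outside its range is refused whole. The fingers move at their own pace and stop on an object; "squeeze" is the grip in N (left out, the last holds). Time passes only in rows, so rows that do not move let the fingers close, or fill a call up. It gives the time, the measured TCP pose, the force, the opening and the grip force at its end, in the units of the state.
- env.state(): the state, without advancing time (a new reading comes with each control period).
- camera(name): name is "scene" or "side" or "wrist"; returns the picture (420x560x3 uint8, red, green, blue); there is no depth.
- camera_model(name): a dict with "vertical_fov" (degrees; the focal length in pixels is half the picture's height over the tangent of half this angle, whatever the lens; pixels are square), "cx", "cy" (the principal point, pixels), "rvec" (rotation vector, rad) and "tvec" (3), from world to camera coordinates, as OpenCV has them. Camera axes: x right, y down, z forward; pixel columns grow to the right and rows downward; lengths in mm; the calibration is good to about 2 mm. A picture is of the moment at which its call begins: read the wrist's pose just before it. camera_model takes no time and is no camera call; for the wrist camera it gives the pose at the moment of the call.
- env.job_done(): hands the job in; it is judged then, once.
The state is a dict: "clock": time; "qpos": joint angles; "dq": joint speeds; "tau": joint torques, N m; "tool_pos": TCP position; "eef_rot": TCP orientation; "ft_force": force on the tool from outside, world axes, zero at the start; "wrist_torque": the same for the moment, N m; "finger_gap": opening from 0.0 (shut) to 1.0 (fully open); "finger_force": force on a finger pad.
Only numpy, scipy, OpenCV 4.12 (cv2) and the standard library are available. Lean on these libraries where they do the work, as an engineer would, in place of code of your own. Each camera call takes 0.05 s, during which the arm holds its last target. There are 200 camera calls.

TASK

Check the blue-handled humidity probe: lift it out of its stand, dip the steel tip well (about half-way) into the green cup, hold it there for about a second, then lower it gently back, upright, into the stand hole it came from and let go. Keep hold of it until it is back in its hole, never dip it in the orange cup, and leave both cups and the yellow-handled probe standing where they are.

Things in the scene. Friction and masses are not known exactly. Their poses are not given: they have to be found in the camera images.
- blue_probe_handle (a point): middle of the probe's blue handle, on its axis (z, up), 110 mm above the tip, 35 mm below the top. Upright straight probe, 145 mm tall, some 0.08 to 0.17 kg: round blue plastic handle (22 mm across, upper 70 mm, white band near top), a flat black guard disc below it (60 mm across, 5 mm thick), then a steel stem (16 mm across, 70 mm long). It hangs by its disc in a hole of the stand
- blue_probe_tip (a point): lowest point of the blue probe's steel stem (black rings near it), on the axis, 110 mm below the handle's middle; 15 mm above the table when it hangs in the stand
- stand: the low grey two-hole probe stand, fixed to the table; origin on the table under its middle, z up. Its plate (85 x 230 mm, top 85 mm above the table) has two round 36 mm holes, 55 mm either side of the middle along its y axis. One holds the blue probe, the other the yellow one, either way round
- green_cup_rim (a point): centre of the mouth, at rim height, of the green open round plastic cup, 72 mm across outside, 64 mm across inside, 65 mm tall, inside 60 mm deep, standing loose on the table (0.3 kg); the cup to dip into
- orange_cup_rim (a point): centre of the mouth, at rim height, of the orange open round plastic cup, 72 mm across outside, 64 mm across inside, 65 mm tall, inside 60 mm deep, standing loose on the table (0.3 kg); a bystander, not to be dipped into
- yellow_probe_handle (a point): middle of the yellow handle of the other probe, a bystander of the same shape and size as the blue one, in the other hole of the stand; its top is 160 mm above the table, so carry the blue one round it or over it
Things that resemble listed ones, but are neither listed nor needed, are in the scene too. Several things look just like the part that bears green_cup_rim: the one meant starts farthest to the robot's right.

How it is judged:
By the outcome, as a careful person would: the job done as asked, in the order asked, and still so for the second after the job is handed in, with the robot touching nothing.
It also fails if it takes over 64 s, if anything falls off the work surface, if the arm or the gripper's body presses on something with over 40 N, if the wrist force passes 120 N, or if a joint passes its speed limit or range.

## Working session

There is one attempt and no reset: what is moved stays moved. The work goes in short steps, Python scripts to look and compute and a tool call to move; the robot and the scene stay as the last step left them, time stands still between calls to the robot, and variables do not carry over. Pictures are saved under pics/ and viewed, at most 10 in all, crops included, and the job is handed in when it is done.

Besides the shell and the picture viewer there is one more tool, called after "Emit:" as name(argument=value, ...), one argument or row to a line, values as JSON. step_arm: Moves the arm, as the interface text tells. Shift numbers are shares of 0.1 m and turn numbers shares of 60 degrees, none past 1 either way. Its arguments: {"type":"object","properties":{"plan":{"type":"array"},"squeeze":{"type":"number"}},"required":["plan"]}

```bash
mkdir -p pics; cat > h.py <<'E'
import numpy as np, cv2
from workcell import env, camera, camera_model
def cam(n):
    m=camera_model(n); f=210/np.tan(np.radians(m["vertical_fov"])/2)
    R=cv2.Rodrigues(np.array(m["rvec"],float))[0]; t=np.array(m["tvec"],float).ravel()
    return f,m["cx"],m["cy"],R,t
def ray(c,u,v):
    f,cx,cy,R,t=c; d=R.T@np.array([(u-cx)/f,(v-cy)/f,1]); return -R.T@t,d
def onz(c,u,v,z):
    o,d=ray(c,u,v); return o+d*(z-o[2])/d[2]
def proj(c,p):
    f,cx,cy,R,t=c; q=R@np.array(p,float)+t; return np.array([f*q[0]/q[2]+cx,f*q[1]/q[2]+cy])
def snap(n,name=None):
    c=cam(n); im=camera(n); cv2.imwrite(f"pics/{name or n}.png",im[:,:,::-1]); return c,im
E
python3 - <<'E'
from h import *
s=env.state(); print(s)
for n in("scene","side","wrist"): 
    c,im=snap(n); print(n,c[0],-c[3].T@c[4],camera_model(n))
a=[cv2.imread(f"pics/{n}.png") for n in("scene","side")]
E
```

```text
{'clock': 0.0, 'qpos': array([ 1.22257417e+00,  1.31189544e-01,  1.48928657e+00, -3.07125275e-05,
        1.52300477e+00, -8.53890991e-02]), 'dq': array([ 4.80198935e-04,  2.90969573e-04, -9.19308163e-04,  3.98482737e-04,
        2.59095197e-03, -6.03256428e-05]), 'tau': array([ 1.61631109e-03, -5.69413733e+01, -5.00542796e+01, -1.85996805e-04,
        1.50550558e-02,  2.76347419e-05]), 'tool_pos': array([155.68236184, 578.8730806 , 230.22348596]), 'eef_rot': array([ 1.31037789e-01,  9.91376924e-01, -9.25310314e-04, -1.88110264e-04]), 'ft_force': array([ 0.98763424, -0.09529968,  0.15512749]), 'wrist_torque': array([-0.00079714, -0.01668755, -0.02390658]), 'finger_force': 0.0, 'finger_gap': 0.998101409360368}
scene 499.4587835929726 [1067.7294861  -310.58848565  835.66677997] {'vertical_fov': 45.609136346093834, 'cx': 273.393625932581, 'cy': 206.15000921741773, 'rvec': array([ 2.18091933,  1.19049063, -0.42029522]), 'tvec': array([-332.69828224, -274.01518609, 1322.52711157])}
side 469.2912933945928 [ 297.99198548 -456.84458572  681.70844784] {'vertical_fov': 48.215434014820545, 'cx': 277.9185680599719, 'cy': 209.2420596817848, 'rvec': array([ 2.3342136 , -0.49174529,  0.2208686 ]), 'tvec': array([-470.13149325,  255.74369778,  689.78558035])}
wrist 370.1905206218327 [ 89.28312314 596.32597416 371.75595436] {'vertical_fov': 59.13035721551193, 'cx': 280.39160817023, 'cy': 205.74872760590966, 'rvec': array([-2.31233757, -1.77324034, -0.24390185]), 'tvec': array([-598.94323452,  -34.75492439,  376.80606454])}
```

View pics/scene.png

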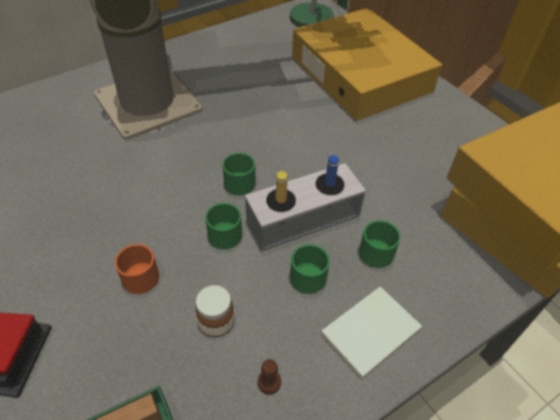

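View pics/side.png

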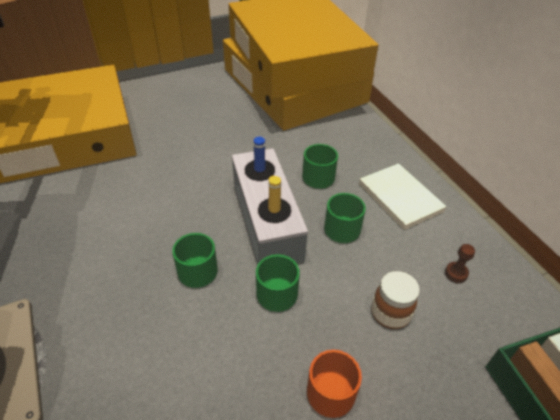

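The scene picture shows four green cups at about (239,173), (224,225), (310,268) and (379,243), with the orange cup at (137,268). The blue probe is at (332,172) and the yellow one at (281,188), both in the stand. I'll measure them all in both views.

```bash
cat >> h.py <<'E'
def mask(im,what):
    h=cv2.cvtColor(im,cv2.COLOR_RGB2HSV); H,S,V=cv2.split(h)
    r={"green":(50,85,110,30),"orange":(3,12,170,110),"blue":(108,130,120,50),"yellow":(18,28,150,110)}[what]
    m=((H>=r[0])&(H<=r[1])&(S>=r[2])&(V>=r[3])).astype(np.uint8)
    return m
def blobs(m,amin=60,amax=4000):
    out=[]
    for k in cv2.findContours(m,cv2.RETR_EXTERNAL,cv2.CHAIN_APPROX_NONE)[0]:
        k=cv2.convexHull(k); M=cv2.moments(k)
        if amin<M["m00"]<amax: out.append((M["m10"]/M["m00"],M["m01"]/M["m00"],M["m00"],cv2.boundingRect(k)))
    return out
def tri(c1,p1,c2,p2):
    o1,d1=ray(c1,*p1);o2,d2=ray(c2,*p2);d1/=np.linalg.norm(d1);d2/=np.linalg.norm(d2)
    a=np.linalg.lstsq(np.c_[d1,-d2],o2-o1,rcond=None)[0]; x,y=o1+a[0]*d1,o2+a[1]*d2
    return (x+y)/2,np.linalg.norm(x-y)
E
python3 - <<'E'
from h import *
C={n:cam(n) for n in("scene","side")}
I={n:cv2.imread(f"pics/{n}.png")[:,:,::-1].copy() for n in C}
for w in("green","orange","blue","yellow"):
    print(w); B={n:blobs(mask(I[n],w)) for n in C}
    for n in C:
        for b in B[n]: print(n,np.round(b[:3],1),b[3], onz(C[n],b[0],b[1],32 if w in("green","orange") else 125).round())
    for a in B["scene"]:
        for b in B["side"]:
            p,e=tri(C["scene"],a[:2],C["side"],b[:2])
            if e<12 and 0<p[2]<170: print("tri",np.round(a[:2]),np.round(b[:2]),p.round(1),round(e,1))
E
```

```text
green
scene [ 309.6  263.8 1057.5] (292, 246, 36, 38) [661.  50.  32.]
scene [381.  237.3 800. ] (364, 222, 35, 31) [687. 208.  32.]
scene [223.9 222.5 982. ] (207, 204, 33, 42) [485. -40.  32.]
scene [238.4 169.  367.5] (224, 162, 30, 17) [368.  63.  32.]
side [ 277.1  281.3 1910.5] (256, 255, 43, 55) [494. -42.  32.]
side [ 194.9  259.  1771. ] (173, 234, 43, 53) [382.  58.  32.]
side [ 344.3  216.3 1406. ] (327, 194, 38, 47) [673.  43.  32.]
side [ 319.9  164.8 1079. ] (305, 145, 32, 42) [700. 195.  32.]
tri [310. 264.] [344. 216.] [667.8  41.3  41. ] 7.9
tri [224. 223.] [277. 281.] [491.8 -44.7  40.2] 4.5
tri [238. 169.] [195. 259.] [380.4  54.2  42.7] 7.9
orange
scene [137.8 266.2 446. ] (118, 252, 36, 25) [ 489. -230.   32.]
side [ 334.9  377.3 2181. ] (309, 350, 52, 57) [ 502. -227.   32.]
tri [138. 266.] [335. 377.] [ 498.5 -231.5   44.6] 0.0
blue
scene [330.7 176.2 116. ] (326, 168, 10, 18) [563. 164. 125.]
side [259.1 159.6 165.5] (255, 149, 10, 22) [546. 158. 125.]
tri [331. 176.] [259. 160.] [552.6 173.4 110.9] 0.7
yellow
side [274.2 199.9 202.5] (269, 189, 11, 23) [529.  52. 125.]
side [274.  180.3  70. ] (269, 176, 11, 10) [549.  96. 125.]
side [290.8  96.4  70.5] (283, 93, 18, 8) [690. 326. 125.]
side [234.1  47.9 187.5] (223, 37, 25, 27) [653. 574. 125.]
```

```bash
sed -i 's/"green":(50,85,110,30)/"green":(45,90,90,12)/;s/"orange":(3,12,170,110)/"orange":(2,14,150,60)/;s/"blue":(108,130,120,50)/"blue":(105,130,100,30)/;s/"yellow":(18,28,150,110)/"yellow":(15,30,130,60)/' h.py
python3 - <<'E'
from h import *
C={n:cam(n) for n in("scene","side")}
I={n:cv2.imread(f"pics/{n}.png")[:,:,::-1].copy() for n in C}
for w in("green","orange","blue","yellow"):
    print(w); B={n:blobs(mask(I[n],w)) for n in C}
    for a in B["scene"]:
        for b in B["side"]:
            p,e=tri(C["scene"],a[:2],C["side"],b[:2])
            if e<12 and 0<p[2]<170 and p[0]>300: print("tri",np.round(a),np.round(b[:2]),b[3],p.round(1),round(e,1))
c=cam("wrist"); print("wrist axes",c[3].round(2))
a=cv2.resize(I["scene"][140:300,90:410],None,fx=2.4,fy=2.4); cv2.imwrite("pics/crop.png",a[:,:,::-1])
E
```

```text
greenTraceback (most recent call last):
  File "<stdin>", line 9, in <module>
    return _wrapfunc(a, 'round', decimals=decimals, out=out)
    return _wrapit(obj, method, *args, **kwds)
    conv = _array_converter(obj)
ValueError: setting an array element with a sequence. The requested array has an inhomogeneous shape after 1 dimensions. The detected shape was (4,) + inhomogeneous part.
```

```bash
python3 - <<'E'
from h import *
C={n:cam(n) for n in("scene","side")}
I={n:cv2.imread(f"pics/{n}.png")[:,:,::-1].copy() for n in C}
for w in("green","orange","blue","yellow"):
    print(w); B={n:blobs(mask(I[n],w)) for n in C}
    for a in B["scene"]:
        for b in B["side"]:
            p,e=tri(C["scene"],a[:2],C["side"],b[:2])
            if e<12 and 0<p[2]<170 and p[0]>300: print("tri",np.round(a[:3]),a[3],np.round(b[:2]),b[3],p.round(1),round(e,1))
c=cam("wrist"); print("wrist axes",c[3].round(2))
a=cv2.resize(I["scene"][140:300,90:410],None,fx=2.4,fy=2.4); cv2.imwrite("pics/crop.png",a[:,:,::-1])
E
```

```text
green
tri [ 309.  268. 1436.] (291, 245, 38, 48) [344. 217.] (325, 193, 40, 49) [670.1  41.2  34.9] 1.2
tri [ 379.  243. 1342.] (361, 221, 39, 46) [320. 165.] (304, 144, 34, 44) [697.3 192.9  34.5] 2.1
tri [ 223.  225. 1252.] (206, 204, 35, 44) [277. 281.] (256, 254, 43, 57) [492.8 -45.   36.4] 0.1
tri [ 239.  173. 1034.] (223, 154, 32, 40) [195. 259.] (173, 233, 44, 54) [382.1  55.4  35.3] 0.8
orange
tri [ 137.  268. 1516.] (116, 245, 42, 48) [333. 383.] (308, 350, 54, 67) [ 495.3 -234.1   36. ] 0.4
blue
tri [330. 176. 150.] (325, 167, 11, 19) [259. 160.] (254, 148, 11, 24) [552.4 173.  111. ] 0.4
yellow
tri [281. 192. 162.] (276, 183, 11, 20) [274. 200.] (268, 188, 13, 25) [535.2  64.5 110.2] 0.1
wrist axes [[ 0.26  0.97 -0.  ]
 [ 0.93 -0.25  0.27]
 [ 0.26 -0.07 -0.96]]
```

View pics/crop.png

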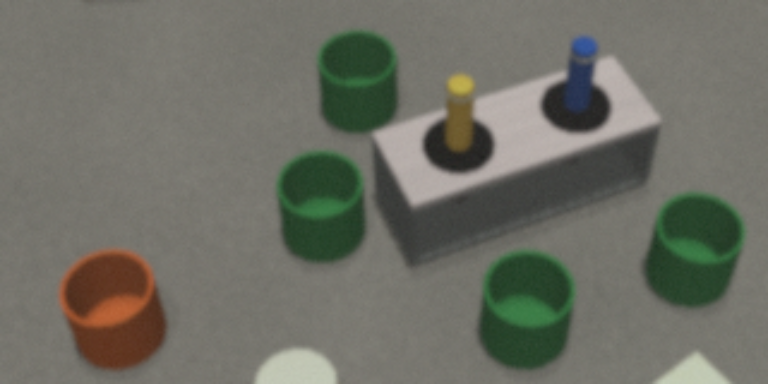

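Candidates in the scene picture:
- **Blue handle:** only (330,176). The yellow one at (281,192) is the lookalike.
- **Green cups by y:** (309,268) is at 41, (379,243) at 193, (239,173) at 55 and (223,225) at -45. The farthest right is (223,225), at about (493,-45).

The crop confirms the blue handle is at the far end of the stand. The measured gap between the probes is 110 mm, as specified. I'll move above the blue probe.

Emit:
step_arm(
  plan=[-1,-0.244,-0.145,0,0,-1,-0.244,-0.145,0,0,-1,-0.244,-0.145,0,0,-1,-0.244,-0.145,0,0,-1,-0.244,-0.145,0,0,-1,-0.244,-0.145,0,0,-1,-0.244,-0.145,0,0,-1,-0.244,-0.145,0,0,-1,-0.244,-0.145,0,0,-1,-0.244,-0.145,0,0],
  squeeze=40,
)

```text
clock: 0.98
tool_pos: [354.4, 374.8, 231.1]
eef_rot: [0.131, 0.991, -0.0, -0.0]
ft_force: [0.4, 0.6, 0.6]
finger_gap: 0.998
finger_force: 0.0
```

Emit:
step_arm(
  plan=[-1,-0.244,-0.145,0,0,-1,-0.244,-0.145,0,0,-1,-0.244,-0.145,0,0,-1,-0.244,-0.145,0,0,-1,-0.244,-0.145,0,0,-1,-0.244,-0.145,0,0,-1,-0.244,-0.145,0,0,-1,-0.244,-0.145,0,0,-1,-0.244,-0.145,0,0,-1,-0.244,-0.145,0,0],
)

```text
clock: 1.82
tool_pos: [552.4, 171.4, 231.0]
eef_rot: [0.131, 0.991, -0.0, -0.0]
ft_force: [-0.5, 0.8, 0.7]
finger_gap: 0.999
finger_force: 0.0
```

```bash
python3 - <<'E'
from h import *
c,im=snap("wrist","w1"); s=env.state(); print(s["clock"],s["tool_pos"],s["eef_rot"].round(4),s["ft_force"].round(1))
for p in([552.4,173,160],[552.4,173,90],[535,64.5,160]): print(proj(c,p).round())
for w in("blue","yellow"): 
    for b in blobs(mask(im,w),60,20000): print(w,b)
E
```

```text
1.8667 [555.22316018 167.49599897 230.76260424] [ 1.323e-01  9.912e-01 -1.100e-03  8.000e-04] [-1.2 -3.6 -0. ]
[284. 219.]
[283. 192.]
[105. 237.]
blue (283.5131853538228, 217.75488522102066, 878.5, (266, 201, 36, 34))
blue (283.0440344403444, 193.74833948339483, 677.5, (267, 179, 33, 27))
yellow (17.449799196787147, 329.90543994158446, 456.5, (0, 320, 39, 22))
yellow (45.93672839506173, 318.031378600823, 324.0, (27, 304, 33, 33))
yellow (532.6979517261275, 285.924351700484, 5199.5, (497, 231, 63, 112))
yellow (108.31341374269006, 235.71600877192984, 912.0, (91, 219, 36, 34))
yellow (135.92538104705102, 214.19774685221998, 1257.5, (110, 195, 49, 44))
```

View pics/w1.png

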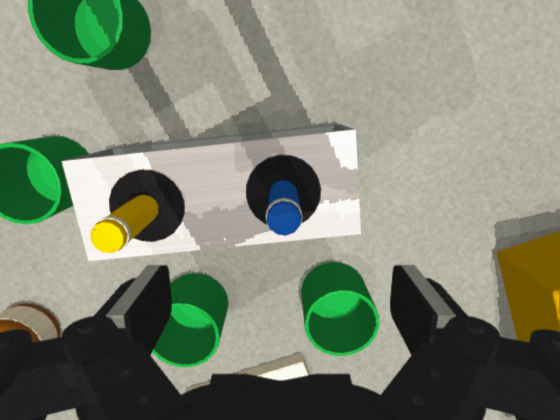

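The wrist picture shows the blue handle top at (284,219), right where the two-view estimate projects. The yellow handle is at (108,236), and nothing is in the fingers' path. Descending.

Emit:
step_arm(
  plan=[-1,0,0,0,0,-1,0,0,0,0,-1,0,0,0.15,0,-1,0,0,0.15,0,-1,0,0,0.15,0,-1,0,0,0.15,0,-1,0,0,0.15,0,-1,0,0,0.15,0,-1,0,0,0.15,0,-1,0,0,0.15,0],
)

```text
clock: 2.7
tool_pos: [550.7, 174.0, 110.6]
eef_rot: [0.13, 0.991, 0.0, -0.0]
ft_force: [-0.7, 0.2, -0.0]
finger_gap: 0.998
finger_force: 0.0
```

Emit:
step_arm(
  plan=[-1,0,0,0,0,-1,0,0,0,0,0.3,0,0,0,0,0.6,0,0,0,0,1,0,0,0,0,1,0,0,0,0,1,0,0,0,0,1,0,0,0,0,1,0,0,0,0,1,0,0,0,0],
  squeeze=40,
)

```text
clock: 3.53
tool_pos: [552.1, 172.7, 111.8]
eef_rot: [0.131, 0.991, 0.0, 0.0]
ft_force: [-0.2, -0.0, 5.2]
finger_gap: 0.25
finger_force: 39.0
```

```bash
python3 - <<'E'
from h import *
c,im=snap("wrist","w2"); s=env.state(); print(s["clock"],s["tool_pos"],s["eef_rot"].round(4),s["ft_force"].round(1),s["wrist_torque"].round(2),s["finger_gap"],s["finger_force"])
E
```

```text
3.5833 [552.11059776 172.69806034 111.83785341] [1.310e-01 9.914e-01 2.000e-04 4.000e-04] [ 0.7 -0.2  4.2] [-0.01  0.11  0.  ] 0.2465028067909704 39.079424142837524
```

View pics/w2.png

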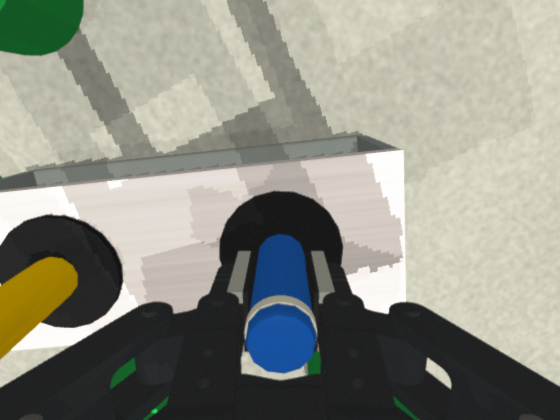

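Picture w2 shows the blue handle centred between the pads at (281,335), gap 21 mm, grip 39 N. Lifting straight up 175 mm.

Emit:
step_arm(
  plan=[1,0,0,0,0,1,0,0,-0.05,0,1,0,0,-0.1,0,1,0,0,-0.1,0,1,0,0,-0.1,0,1,0,0,-0.1,0,1,0,0,-0.1,0,1,0,0,-0.1,0,1,0,0,-0.1,0,1,0,0,-0.1,0],
  squeeze=60,
)

```text
clock: 4.42
tool_pos: [551.8, 172.6, 197.5]
eef_rot: [0.131, 0.991, 0.0, 0.0]
ft_force: [0.2, 0.0, -1.8]
finger_gap: 0.238
finger_force: 58.6
```

Emit:
step_arm(
  plan=[1,0,0,-0.1,0,1,0,0,-0.1,0,1,0,0,-0.1,0,1,0,0,-0.1,0,1,0,0,-0.1,0,1,0,0,-0.1,0,1,0,0,-0.1,0,1,0,0,-0.1,0,1,0,0,-0.1,0,1,0,0,0,0],
)

```text
clock: 5.25
tool_pos: [552.8, 172.8, 289.4]
eef_rot: [0.131, 0.991, 0.001, 0.002]
ft_force: [0.6, -0.3, -0.7]
finger_gap: 0.243
finger_force: 58.7
```

```bash
python3 - <<'E'
from h import *
s=env.state(); print(s["clock"],s["tool_pos"],s["eef_rot"].round(4),s["ft_force"].round(1),s["wrist_torque"].round(2),s["finger_gap"],s["finger_force"])
c,im=snap("side","s2"); d,jm=snap("scene","c2")
cv2.imwrite("pics/both.png",np.hstack([cv2.resize(x,None,fx=.71,fy=.71) for x in(im,jm)])[:,:,::-1])
E
```

```text
5.25 [552.77364439 172.83347108 289.36592833] [1.310e-01 9.914e-01 7.000e-04 1.800e-03] [ 0.6 -0.3 -0.7] [ 0.04 -0.01  0.03] 0.24342016340893094 58.66179049015045
```

View pics/both.png

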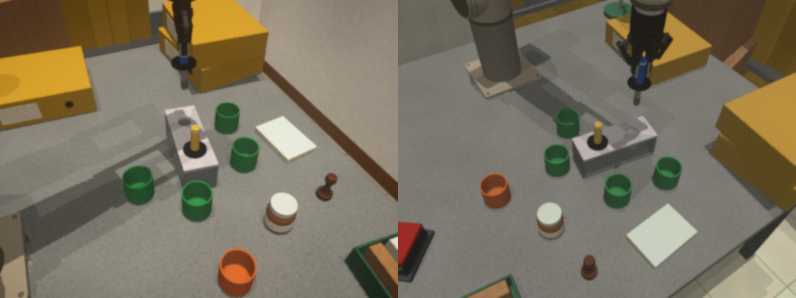

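Both views show the probe hanging straight in the gripper, clear of the stand, with the yellow probe undisturbed. Carrying it over the yellow probe to the cup: ty −225 mm, tx about 0.

Emit:
step_arm(
  plan=[1,0,-0.06,0,0,1,0,-0.12,0,0,1,0,-0.12,0,0,1,0,-0.12,0,0,1,0,-0.12,0,0,1,0,-0.12,0,0,1,0,-0.12,0,0,1,0,-0.12,0,0,1,0,-0.12,0,0,1,0,-0.12,0,0],
)

```text
clock: 6.18
tool_pos: [521.8, 61.3, 286.4]
eef_rot: [0.131, 0.991, 0.0, 0.0]
ft_force: [0.3, -0.0, -1.4]
finger_gap: 0.245
finger_force: 58.7
```

Emit:
step_arm(
  plan=[1,0,-0.12,0,0,1,0,-0.12,0,0,1,0,-0.12,0,0,1,0,-0.12,0,0,1,0,-0.12,0,0,1,0,-0.12,0,0,1,0,-0.12,0,0,1,0,-0.12,0,0,1,0,-0.1,0,0,1,0,-0.055,0,0],
)

```text
clock: 7.02
tool_pos: [492.8, -46.6, 286.3]
eef_rot: [0.131, 0.991, -0.0, -0.0]
ft_force: [-0.2, -0.4, -1.5]
finger_gap: 0.241
finger_force: 58.7
```

Emit:
step_arm(
  plan=[1,0,0,0,0,1,0,0,0,0,1,0,0,0.08,0,1,0,0,0.12,0,1,0,0,0.12,0,1,0,0,0.12,0,1,0,0,0.12,0,1,0,0,0.1,0,1,0,0,0.08,0,1,0,0,0.06,0],
)

```text
clock: 7.85
tool_pos: [492.7, -45.0, 204.7]
eef_rot: [0.131, 0.991, 0.0, -0.001]
ft_force: [0.1, -0.0, -1.2]
finger_gap: 0.245
finger_force: 58.7
```

```bash
python3 - <<'E'
from h import *
s=env.state(); print(s["clock"],s["tool_pos"],s["eef_rot"].round(4),s["ft_force"].round(1),s["finger_gap"])
c,im=snap("side","s3"); d,jm=snap("scene","c3")
p=s["tool_pos"]; t=p+[0,0,15-111.5]
print("tip",t,"side",proj(c,t),"scene",proj(d,t)); 
for z in (65,): print("rim",proj(c,[493,-45,z]),proj(d,[493,-45,z]))
u,v=proj(c,[493,-45,90]).astype(int);U,V=proj(d,[493,-45,90]).astype(int)
cr=[cv2.resize(x[b-65:b+65,a-65:a+65],(390,390),interpolation=cv2.INTER_CUBIC) for x,a,b in((im,u,v),(jm,U,V))]
print("crop origins",u-65,v-65,U-65,V-65)
cv2.imwrite("pics/b3.png",np.hstack(cr)[:,:,::-1])
E
```

```text
7.85 [492.68261969 -45.01255268 204.72021048] [ 1.310e-01  9.914e-01  0.000e+00 -7.000e-04] [ 0.1 -0.  -1.2] 0.24495986860671456
tip [492.68261969 -45.01255268 108.22021048] side [277.59629828 254.5091784 ] scene [221.07149238 201.83055209]
rim [277.34480633 271.10847196] [222.60115085 216.14827704]
crop origins 212 196 156 143
```

View pics/b3.png

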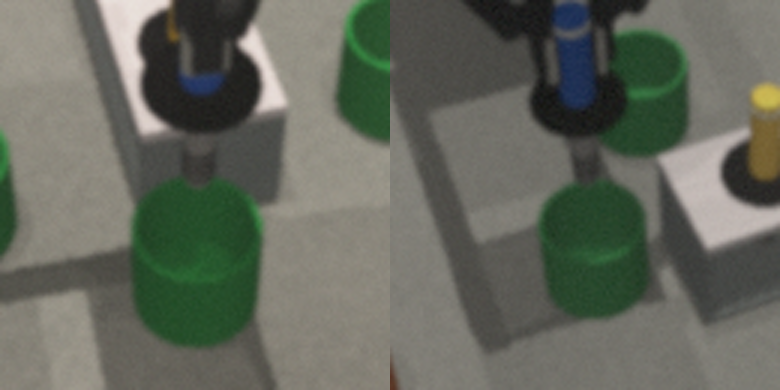

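The crop shows the stem tip at about (278,258) in side and (222,205) in scene. It's centred on the cup mouth, which is at (278,272) and (224,217), to within about 2 mm. I'll dip 76 mm, so the tip reaches z≈32.

Emit:
step_arm(
  plan=[1,0,0,0.08,0,1,0,0,0.08,0,1,0,0,0.08,0,1,0,0,0.08,0,1,0,0,0.08,0,1,0,0,0.08,0,1,0,0,0.08,0,1,0,0,0.08,0,1,0,0,0.07,0,1,0,0,0.05,0],
)

```text
clock: 8.78
tool_pos: [492.8, -45.1, 129.1]
eef_rot: [0.131, 0.991, 0.0, -0.0]
ft_force: [-0.3, -0.4, -1.3]
finger_gap: 0.242
finger_force: 58.7
```

Emit:
step_arm(
  plan=[1,0,0,0,0,1,0,0,0,0,1,0,0,0,0,1,0,0,0,0,1,0,0,0,0,1,0,0,0,0,1,0,0,0,0,1,0,0,0,0,1,0,0,0,0,1,0,0,0,0],
)

```text
clock: 9.62
tool_pos: [493.2, -45.2, 130.3]
eef_rot: [0.131, 0.991, 0.0, 0.0]
ft_force: [0.1, -0.1, -1.3]
finger_gap: 0.241
finger_force: 58.7
```

Emit:
step_arm(
  plan=[1,0,0,0,0,1,0,0,0,0,1,0,0,0,0,1,0,0,0,0,1,0,0,-0.05,0,1,0,0,-0.08,0,1,0,0,-0.08,0,1,0,0,-0.08,0,1,0,0,-0.08,0,1,0,0,-0.08,0],
)

```text
clock: 10.45
tool_pos: [493.5, -45.2, 176.7]
eef_rot: [0.131, 0.991, -0.0, 0.0]
ft_force: [-0.5, -0.1, -1.4]
finger_gap: 0.245
finger_force: 58.7
```

Emit:
step_arm(
  plan=[1,0,0,-0.1,0,1,0,0,-0.14,0,1,0,0,-0.14,0,1,0,0,-0.14,0,1,0,0,-0.14,0,1,0,0,-0.14,0,1,0,0,-0.14,0,1,0,0,-0.1,0,1,0,0,-0.07,0,1,0,0,0,0],
)

```text
clock: 11.28
tool_pos: [493.9, -45.3, 288.4]
eef_rot: [0.131, 0.991, -0.0, 0.001]
ft_force: [-0.9, 0.3, -0.4]
finger_gap: 0.239
finger_force: 58.7
```

The dip and hold are done, with no contact force seen. Carrying it back +225.5 mm, then part-way down.

Emit:
step_arm(
  plan=[1,0,0.06,0,0,1,0,0.12,0,0,1,0,0.12,0,0,1,0,0.12,0,0,1,0,0.12,0,0,1,0,0.12,0,0,1,0,0.12,0,0,1,0,0.12,0,0,1,0,0.12,0,0,1,0,0.12,0,0],
)

```text
clock: 12.12
tool_pos: [523.1, 66.2, 286.3]
eef_rot: [0.131, 0.991, 0.0, -0.0]
ft_force: [0.5, 0.4, -1.4]
finger_gap: 0.242
finger_force: 58.7
```

Emit:
step_arm(
  plan=[1,0,0.12,0,0,1,0,0.12,0,0,1,0,0.12,0,0,1,0,0.12,0,0,1,0,0.12,0,0,1,0,0.12,0,0,1,0,0.12,0,0,1,0,0.12,0,0,1,0,0.1,0,0,1,0,0.055,0,0],
)

```text
clock: 12.95
tool_pos: [552.0, 174.1, 286.1]
eef_rot: [0.131, 0.991, 0.0, -0.0]
ft_force: [0.4, 0.2, -1.3]
finger_gap: 0.245
finger_force: 58.8
```

Emit:
step_arm(
  plan=[1,0,0,0,0,1,0,0,0,0,1,0,0,0.06,0,1,0,0,0.12,0,1,0,0,0.12,0,1,0,0,0.12,0,1,0,0,0.12,0,1,0,0,0.12,0,1,0,0,0.08,0,1,0,0,0.06,0],
)

```text
clock: 13.78
tool_pos: [551.1, 172.4, 204.3]
eef_rot: [0.131, 0.991, -0.0, -0.001]
ft_force: [-0.6, 0.1, -1.0]
finger_gap: 0.241
finger_force: 58.8
```

```bash
python3 - <<'E'
from h import *
s=env.state(); print(s["clock"],s["tool_pos"],s["eef_rot"].round(4),s["ft_force"].round(1),s["finger_gap"])
c,im=snap("side","s4"); d,jm=snap("scene","c4")
p=s["tool_pos"]; t=p+[0,0,15-111.5]
print("tip",t,proj(c,t),proj(d,t),"hole",proj(c,[552,173,85]),proj(d,[552,173,85]))
u,v=proj(c,[552,173,100]).astype(int);U,V=proj(d,[552,173,100]).astype(int)
cr=[cv2.resize(x[b-50:b+50,a-50:a+50],(400,400),interpolation=cv2.INTER_CUBIC) for x,a,b in((im,u,v),(jm,U,V))]
print("crop origins",u-50,v-50,U-50,V-50)
cv2.imwrite("pics/b4.png",np.hstack(cr)[:,:,::-1])
E
```

```text
13.7833 [551.0778513  172.39309101 204.34434599] [ 1.311e-01  9.914e-01 -3.000e-04 -1.000e-03] [-0.6  0.1 -1. ] 0.24134729941145103
tip [551.0778513  172.39309101 107.84434599] [258.650646   161.51845245] [329.74723718 176.77315158] hole [259.12897077 170.34441851] [329.14744089 184.64200624]
crop origins 209 114 279 129
```

View pics/b4.png

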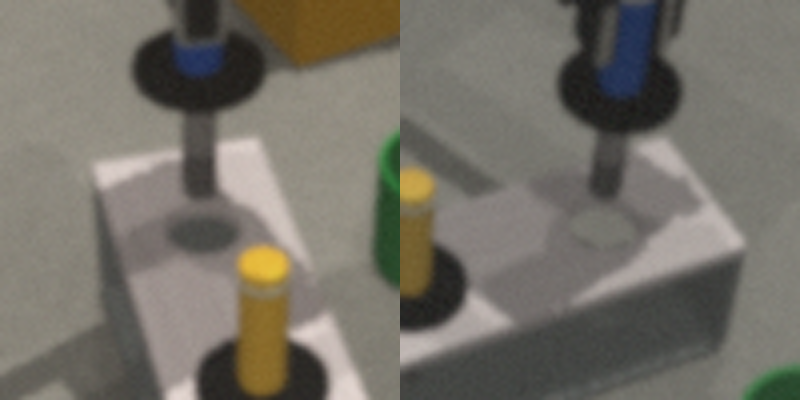

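The crop shows the stem directly above its empty hole, at about (260,172) in side and (330,186) in scene, and vertical. It's 95 mm above the pickup height, so I'll lower it gently in two calls.

Emit:
step_arm(
  plan=[1,0,0,0,0,1,0,0,0.04,0,1,0,0,0.06,0,1,0,0,0.06,0,1,0,0,0.06,0,1,0,0,0.06,0,1,0,0,0.06,0,1,0,0,0.06,0,1,0,0,0.06,0,1,0,0,0.06,0],
)

```text
clock: 14.72
tool_pos: [551.7, 172.6, 153.6]
eef_rot: [0.131, 0.991, -0.0, -0.0]
ft_force: [-0.4, 0.1, -0.9]
finger_gap: 0.239
finger_force: 58.8
```

Emit:
step_arm(
  plan=[1,0,0,0.06,0,1,0,0,0.06,0,1,0,0,0.06,0,1,0,0,0.06,0,1,0,0,0.06,0,1,0,0,0.04,0,1,0,0,0.03,0,1,0,0,0.02,0,1,0,0,0.01,0,1,0,0,0.01,0],
)

```text
clock: 15.55
tool_pos: [551.9, 172.6, 113.4]
eef_rot: [0.131, 0.991, 0.0, 0.0]
ft_force: [0.2, -1.0, -1.6]
finger_gap: 0.243
finger_force: 58.8
```

Emit:
step_arm(
  plan=[1,0,0,0.005,0,1,0,0,0,0,1,0,0,0.005,0,1,0,0,0,0,1,0,0,0.005,0,1,0,0,0,0,1,0,0,0.005,0,1,0,0,0,0,1,0,0,0,0,1,0,0,0,0],
)

```text
clock: 16.38
tool_pos: [552.0, 172.7, 111.9]
eef_rot: [0.131, 0.991, 0.0, 0.0]
ft_force: [-2.6, -0.6, 5.8]
finger_gap: 0.239
finger_force: 59.5
```

The upward force is now +5.8 N, so the disc is seated. Opening, then retreating straight up.

Emit:
step_arm(
  plan=[0.4,0,0,0,0,0.2,0,0,0,0,0,0,0,0,0,-0.3,0,0,0,0,-0.6,0,0,0,0,-1,0,0,0,0,-1,0,0,0,0,-1,0,0,0,0,-1,0,0,0,0,-1,0,0,0,0],
)

```text
clock: 17.22
tool_pos: [551.8, 172.6, 111.3]
eef_rot: [0.131, 0.991, 0.0, -0.0]
ft_force: [-0.4, -0.3, 0.7]
finger_gap: 0.999
finger_force: 0.0
```

Emit:
step_arm(
  plan=[-1,0,0,-0.05,0,-1,0,0,-0.12,0,-1,0,0,-0.16,0,-1,0,0,-0.16,0,-1,0,0,-0.16,0,-1,0,0,-0.16,0,-1,0,0,-0.16,0,-1,0,0,-0.16,0,-1,0,0,-0.1,0,-1,0,0,0,0],
)

```text
clock: 18.05
tool_pos: [553.4, 173.0, 238.4]
eef_rot: [0.131, 0.991, 0.001, 0.003]
ft_force: [0.7, 0.2, 1.1]
finger_gap: 1.0
finger_force: 0.0
```

```bash
python3 - <<'E'
from h import *
s=env.state(); print(s["clock"],s["tool_pos"],s["ft_force"].round(1),s["finger_gap"])
c,im=snap("wrist","w5"); d,jm=snap("scene","c5"); e,km=snap("side","s5")
print(proj(c,[552.4,173,160]),[b for b in blobs(mask(im,"blue"),60,20000)])
for w in("green","orange"):
    A,B=[blobs(mask(x,w)) for x in(jm,km)]
    for a in A:
        for b in B:
            p,r=tri(d,a[:2],e,b[:2])
            if r<8 and 0<p[2]<60 and p[0]>300: print(w,p.round(1))
cv2.imwrite("pics/b5.png",np.hstack([cv2.resize(x,None,fx=.71,fy=.71) for x in(im,km)])[:,:,::-1])
E
```

```text
18.05 [553.3801388  172.96643199 238.42156606] [0.7 0.2 1.1] 0.9995595678019799
[280.44586521 214.28230551] [(279.37173301166064, 212.58564535585043, 829.0, (263, 197, 34, 33)), (279.56878963330576, 189.13427074717396, 604.5, (264, 176, 32, 25))]
green [669.9  41.3  35. ]
green [697.1 192.6  34.7]
green [492.8 -44.9  36.2]
green [381.7  55.5  35. ]
orange [ 495.1 -234.2   36.3]
```

View pics/b5.png

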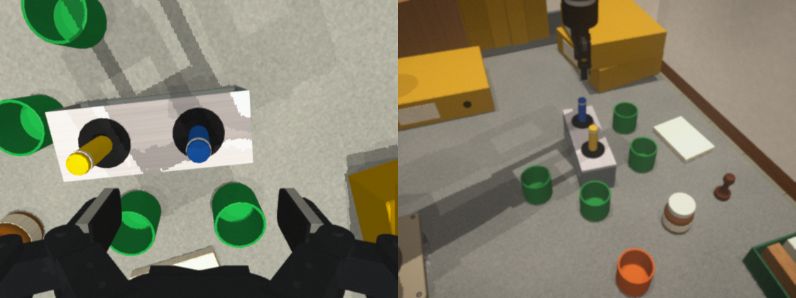

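The pictures show the blue probe upright in its hole, with the disc flat on the plate. Cups and yellow probe have not moved, and the gripper is clear.

```bash
python3 -c "
from workcell import env
print(env.job_done())"
```

```text
the job is handed in; nothing more can be done
None
```

The blue probe was dipped about half-way into the rightmost green cup, held there for over a second, then set back upright in its own hole and released; the cups and the yellow probe did not move, and the job was handed in at about 18 s.

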